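Load vials into the rack pockets whose floors give way

TASK

Load the three small vials, one by one, caps up, into the pockets of the sloping rack and push each one down until its pocket floor has gone all the way to the bottom. Two of the five pocket floors are jammed and only pushing tells which: if a floor does not give, take the vial out and use another pocket. Do not knock a vial over and leave the timer, the sample pot and the beaker where they are.

Things in the scene. Friction and masses are not known exactly. Their poses are not given: they have to be found in the camera images.
- vial_a: Small closed glass vial with a screw cap (white cap), round, 27 mm diameter, 60 mm tall (the cap, 24 mm diameter, is the top 12 mm), about 20 g, standing upright loose on the worktop. The vials are interchangeable. Origin: centre of its underside; z runs up through the cap.
- vial_b: Small closed glass vial with a screw cap (black cap), round, 27 mm diameter, 60 mm tall (the cap, 24 mm diameter, is the top 12 mm), about 20 g, standing upright loose on the worktop. The vials are interchangeable. Origin: centre of its underside; z runs up through the cap.
- vial_c: Small closed glass vial with a screw cap (white cap), round, 27 mm diameter, 60 mm tall (the cap, 24 mm diameter, is the top 12 mm), about 20 g, standing upright loose on the worktop. The vials are interchangeable. Origin: centre of its underside; z runs up through the cap.
- rack: Sloping vial rack fixed to the worktop: aluminium foot 96 x 262 mm, 6 mm thick, with two end cheeks; carries the cage of pockets, whose highest edge is 93 mm up. Origin: centre of the foot's underside; z up, y along the row, x away from the front. The front faces the robot.
- cage: White plastic cage of the rack, 39 x 242 x 34 mm, leaning 12 deg (0.21 rad) to the front: a row of five square pockets, 31 x 31 mm inside, pitch 46 mm, walls 4 mm front and back, 15 mm between. Origin: centre of its underside; z along the pocket axes, out of the mouths (34 mm up), y along the row. Grip a vial across the row's direction (fingers front and back) to clear its neighbours.
- pocket_1 (a point): Mouth centre of pocket 1 of 5, from the +y end; z out along the pocket axis, y along the row. Every pocket has a grey floor plate 12 mm below the mouth: in 3 pockets a push of 3 N slides it down 16 mm to its stop, where it stays; in 2, not known which, it is jammed; all look alike. A vial fully home stands 32 mm out of the mouth, on a raised floor 48 mm.
- pocket_2 (a point): Mouth centre of pocket 2 of 5, counted from the +y end; axes and floor as for pocket 1.
- pocket_3 (a point): Mouth centre of pocket 3 of 5, counted from the +y end; axes and floor as for pocket 1.
- pocket_4 (a point): Mouth centre of pocket 4 of 5, counted from the +y end; axes and floor as for pocket 1.
- pocket_5 (a point): Mouth centre of pocket 5 of 5, counted from the +y end; axes and floor as for pocket 1.
- timer: Bystander: round lab timer 66 mm wide, 24 mm tall, loose. Origin: centre of its underside.
- sample_pot: Bystander: white sample pot with a screw lid, 55 mm diameter, 88 mm tall, loose. Origin: centre of its underside.
- beaker_low: Bystander: low beaker, 73 mm diameter, 60 mm tall, loose. Origin: centre of its underside.
Not all that is in view belongs to the job. What is shaped like the vial_b but yellow is not meant.

How it is judged:
By the outcome, as a careful person would: the job done as asked, in the order asked, and still so for the second after the job is handed in, with the robot touching nothing.
It also fails if it takes over 72 s, if anything falls off the work surface, if the arm or the gripper's body presses on something with over 40 N, if the wrist force passes 120 N, or if a joint passes its speed limit or range.

ROBOT

A 6-joint arm with a two-finger parallel gripper is mounted at the origin on a cart in front of the work surface, level with it; the furniture and walls round the work are solid. World frame = base frame: x ahead of the robot, y to its left, z up, the work surface at z = 0. Lengths are in mm, angles in rad, forces in N, time in s.
With the tool pointing down it reaches from about 400 to 925 mm from the base axis. Payload 12.5 kg.
Tool frame: the origin (TCP) lies between the finger pads; the fingertips stand env.tip_extent ahead of it and the grasp point (between the pads) lies 11 mm behind it (env.tip_extent is the distance from the TCP to the fingertips, in mm); z points along the fingers, y is the line along which they close (so a half turn about z gives the same grasp; the last joint's range is limited). The gripper opens to 95 mm and grips with 3 to 60 N. Pads are 20 mm wide; open, the fingers measure 119 mm over their backs; the gripper's body (75 mm by 180 mm) begins 59 mm behind the grasp point.
Start: joints at [1.042, 0.491, 1.559, -0, 1.092, -0.106], TCP at [256.433, 569.99, 222.661] pointing down, gripper open.
Joint ranges: [-3.1, 3.1], [-0.84, 2.19], [0.05, 2.79], [-1.13, 4.28], [0.06, 2.93], [-2.69, 2.69]. Speed limits (rad/s): [2.22, 2.22, 2.79, 3.14, 3.14, 3.14].

INTERFACE

Orientations are given as [roll, pitch, yaw] about the fixed x, y, z axes, in that order (R = Rz(yaw) Ry(pitch) Rx(roll)).
In Python, from cell import env gives the robot as it stands.
- The arm moves only by the tool carry_out, never from a script. Its argument "motion" is a list of rows, each a list of 5 numbers: the shift along the tool's x, y, z in mm, then the turn about the tool's z in degrees, then the closure, from 0 (fully open) to 1 (shut). A call has 1 to 12 rows; each row shifts and turns the commanded pose from where the row before left it, along the tool's axes as they then stand; what a row does not reach is not made up. A row lasts 1/10 s, in which the tool goes at most 50 mm and 8.59 degrees, less where a joint would pass 70% of its speed; a pose out of reach is approached as far as the arm can. A call with a gripper value outside its range is refused whole. The fingers move at their own pace and stop on an object; the grip force is fixed at half the most. Time passes only in rows, so rows that do not move let the fingers close. It gives the time, the measured TCP pose, the force, the opening and the grip force at its end, in the units of the state.
- env.state(): the state, without advancing time (a new reading comes with each control period).
- env.read_camera(name): name is "side" or "top" or "wrist"; returns a dict with "color" (480x640x3 uint8, red, green, blue), "K" (3x3 intrinsics, pixels), "R" (3x3) and "t" (3): a world point X has camera coordinates R X + t; the wrist camera has in their place "hand_eye" (4x4, takes a point from camera to tool coordinates, whose origin is the TCP and whose axes are the flange's). Camera axes: x right, y down, z forward; pixel columns grow to the right and rows downward; lengths in mm; the calibration is good to about 2 mm. A picture is of the moment at which its call begins: read the wrist's pose just before it. There is no depth.
- env.job_done(): hands the job in; it is judged then, once.
The state is a dict: "t": time; "joints": joint angles; "qvel": joint speeds; "tau": joint torques, N m; "eef_pos": TCP position; "tcp_rot": TCP orientation; "ft_force": force on the tool from outside, world axes, zero at the start; "moment": the same for the moment, N m; "opening": opening from 0.0 (shut) to 1.0 (fully open); "grip_force": force on a finger pad.
Only numpy, scipy, OpenCV 4.12 (cv2) and the standard library are available. Lean on these libraries where they do the work, as an engineer would, in place of code of your own. Each camera call takes 0.05 s, during which the arm holds its last target. There are 200 camera calls.

## Working session

There is one attempt and no reset: what is moved stays moved. The work goes in short steps, Python scripts to look and compute and a tool call to move; the robot and the scene stay as the last step left them, time stands still between calls to the robot, and variables do not carry over. Pictures are saved under pics/ and viewed, at most 10 in all, crops included, and the job is handed in when it is done.

Besides the shell and the picture viewer there is one more tool, called by a JSON object that holds its "method" and its "body". carry_out: Moves the arm, as the interface text tells. Its arguments: {"type":"object","properties":{"motion":{"type":"array"}},"required":["motion"]}

```bash
ls; mkdir -p pics
python3 - <<'E'
from cell import env
import cv2
s=env.state(); print(s, env.tip_extent)
for n in ("top","side"):
    c=env.read_camera(n); cv2.imwrite(f"pics/{n}0.png",c["color"][:,:,::-1]); print(n,c["K"],c["R"],c["t"])
print(env.read_camera("wrist")["hand_eye"])
E
```

```text
pics
{'t': 0.0, 'joints': array([ 1.04239229e+00,  4.91585280e-01,  1.55944176e+00,  4.43538747e-05,
        1.09171023e+00, -1.05605505e-01]), 'qvel': array([ 0.00097997,  0.00194503, -0.00121259, -0.00037178, -0.00063144,
       -0.00125927]), 'tau': array([ 4.66196871e-04, -6.12649155e+01, -2.58168858e+01,  6.92818500e-02,
        4.83222515e-02, -1.61494731e-04]), 'eef_pos': array([256.30145156, 569.77556634, 222.04841711]), 'tcp_rot': array([-3.14045856e+00, -1.59770706e-04,  2.71877356e+00]), 'ft_force': array([ 0.15382627, -0.35907929, -0.54419072]), 'moment': array([-0.00746846, -0.02883362, -0.01902893]), 'grip_force': 0.0, 'opening': 0.9974454446594155} 8.0
top [[544.264202     0.         322.51684174]
 [  0.         544.264202   240.92785794]
 [  0.           0.           1.        ]] [[ 0.01397051 -0.99990038 -0.00201521]
 [-0.99883966 -0.01386274 -0.04612108]
 [ 0.04608855  0.00265721 -0.99893382]] [ -42.77266428  518.57112728 1530.66429668]
side [[579.97170081   0.         314.83074701]
 [  0.         579.97170081 237.22184608]
 [  0.           0.           1.        ]] [[-0.99519227 -0.09723379  0.01174476]
 [-0.06847487  0.60502704 -0.79325499]
 [ 0.07002529 -0.79024545 -0.6087763 ]] [ 520.06445768  115.69548065 1196.17033734]
[[-1.86314346e-03 -9.64683335e-01 -2.63405755e-01  7.37394750e+01]
 [ 9.99998221e-01 -1.87498884e-03 -2.06410290e-04 -1.81224761e-01]
 [-2.94762283e-04 -2.63405671e-01  9.64685112e-01 -1.62500092e+02]
 [ 0.00000000e+00  0.00000000e+00  0.00000000e+00  1.00000000e+00]]
```

View pics/top0.png

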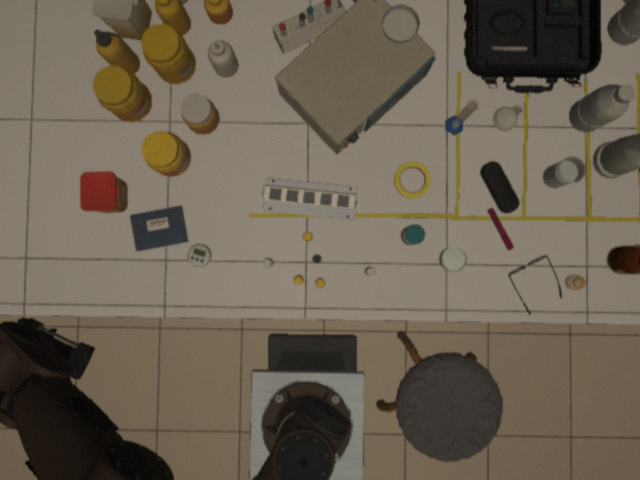

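View pics/side0.png

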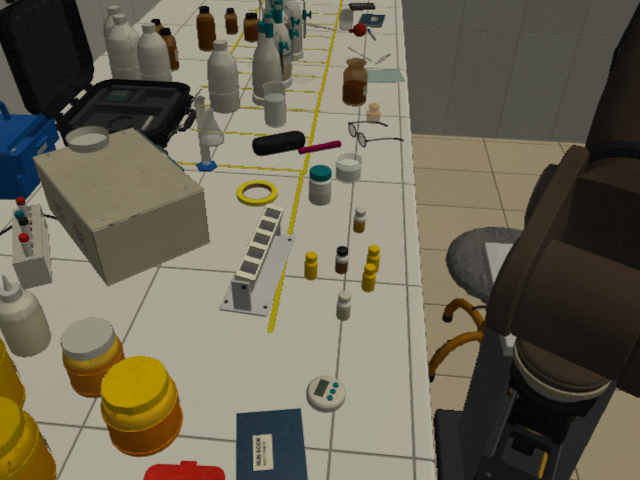

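The top view shows white caps at about (268,263) and (370,271), the black cap at (317,259), and yellow decoys at (308,236), (298,280) and (320,283). The pockets run from (275,194) to (343,201). The timer is at (200,255), the pot at (413,234) and the beaker at (453,259). The side view agrees, with vials at (344,305), (342,260) and (360,220).

```bash
cat > h.py <<'E'
from cell import env
import numpy as np, cv2
from scipy.spatial.transform import Rotation as Ro
def pose():
    s=env.state(); T=np.eye(4); T[:3,:3]=Ro.from_euler('xyz',s["tcp_rot"]).as_matrix(); T[:3,3]=s["eef_pos"]; return T
def shot(n):
    """image, K, camera centre, camera-to-world rotation"""
    T=pose(); c=env.read_camera(n)
    if n=="wrist": M=T@c["hand_eye"]; Rw,o=M[:3,:3],M[:3,3]
    else: Rw=c["R"].T; o=-Rw@c["t"]
    return c["color"],c["K"],o,Rw
def cast(cam,px,z):
    _,K,o,Rw=cam; px=np.atleast_2d(px).astype(float)
    d=(Rw@np.linalg.inv(K)@np.c_[px,np.ones(len(px))].T).T
    return o+d*((z-o[2])/d[:,2])[:,None]
def proj(cam,X):
    _,K,o,Rw=cam; p=(K@Rw.T@(np.atleast_2d(X)-o).T).T; return p[:,:2]/p[:,2:]
def to_tool(X): # shift in tool axes from the present TCP to world point X
    T=pose(); return T[:3,:3].T@(np.array(X)-T[:3,3])
E
python3 - <<'E'
from h import *
np.set_printoptions(suppress=True,precision=1)
c=shot("top")
P=dict(wl=(268,263),wr=(370,271),bk=(317,259),y1=(308,236),y2=(298,280),y3=(320,283))
for k,v in P.items(): print(k,cast(c,v,60)[0])
for p in [(275,194),(343,201)]: print(cast(c,p,89)[0])
print("timer",cast(c,(200,255),24)[0],"pot",cast(c,(413,234),88)[0],"beaker",cast(c,(453,259),60)[0])
w=shot("wrist"); print(w[1],w[2]); print(pose())
E
```

```text
wl [454.3 112.9  60. ]
wr [ 436.3 -166.8   60. ]
bk [467.1 -21.2  60. ]
y1 [529.9   4.4  60. ]
y2 [408.9  29.9  60. ]
y3 [401.6 -30.4  60. ]
[640.8  94.5  89. ]
[624.3 -89.6  89. ]
timer [474.2 308.1  24. ] pot [ 537.7 -279.3   88. ] beaker [ 472.3 -393.9   60. ]
[[432.2   0.  319.1]
 [  0.  432.2 243.2]
 [  0.    0.    1. ]] [189.1 600.  384.8]
[[ -0.9   0.4  -0.  256.4]
 [  0.4   0.9  -0.  569.9]
 [  0.   -0.   -1.  222.4]
 [  0.    0.    0.    1. ]]
```

{"method": "carry_out", "body": {"motion": [[0, 0, -11, 7.88, 0], [0, 0, -11, 7.88, 0], [0, 0, -11, 7.88, 0], [0, 0, -11, 7.88, 0], [0, 0, -11, 7.88, 0], [0, 0, -11, 7.88, 0], [0, 0, -11, 7.88, 0], [0, 0, -11, 7.88, 0], [0, 0, -11, 7.88, 0]]}}

```text
t: 1.15
eef_pos: [256.4, 569.9, 322.0]
tcp_rot: [-3.142, 0.0, 1.475]
ft_force: [0.8, -0.3, -0.2]
opening: 0.997
grip_force: 0.0
```

{"method": "carry_out", "body": {"motion": [[-34, 20, 0, 0, 0], [-34, 20, 0, 0, 0], [-34, 20, 0, 0, 0], [-34, 20, 0, 0, 0], [-34, 20, 0, 0, 0], [-34, 20, 0, 0, 0], [-34, 20, 0, 0, 0], [-34, 20, 0, 0, 0], [-34, 20, 0, 0, 0], [-34, 20, 0, 0, 0], [-34, 20, 0, 0, 0], [-34, 20, 0, 0, 0]]}}

```text
t: 2.35
eef_pos: [459.3, 140.5, 321.8]
tcp_rot: [3.141, -0.0, 1.481]
ft_force: [1.2, 0.1, -0.2]
opening: 0.999
grip_force: 0.0
```

{"method": "carry_out", "body": {"motion": [[-34, 20, 0, 0, 0], [-34, 20, 0, 0, 0], [-34, 20, 0, 0, 0], [-34, 20, 0, 0, 0], [0, 0, 0, 0, 0], [0, 0, 0, 0, 0]]}}

```text
t: 2.95
eef_pos: [526.3, -1.0, 321.3]
tcp_rot: [-3.141, -0.0, 1.479]
ft_force: [-0.2, -0.1, 0.1]
opening: 1.001
grip_force: 0.0
```

Run:
```python
from h import *
print(env.state()["joints"]); print(pose().round(3))
c=shot("wrist"); cv2.imwrite("pics/w1.png",c[0][:,:,::-1])
np.savez("w1.npz",img=c[0],K=c[1],o=c[2],R=c[3])
```

```text
[-1.27624221e-01  2.58127170e-01  1.65586386e+00  2.84951895e-04
  1.22831314e+00 -3.62326798e-02]
[[ 9.10000e-02  9.96000e-01 -1.00000e-03  5.26284e+02]
 [ 9.96000e-01 -9.10000e-02  0.00000e+00 -1.02200e+00]
 [ 0.00000e+00 -1.00000e-03 -1.00000e+00  3.21306e+02]
 [ 0.00000e+00  0.00000e+00  0.00000e+00  1.00000e+00]]
```

View pics/w1.png

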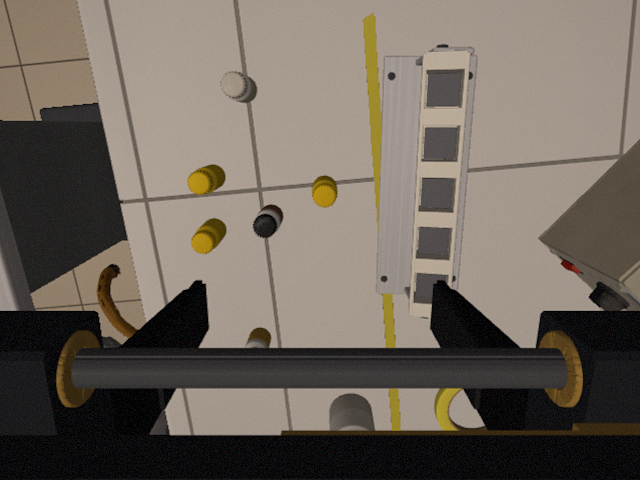

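Wrist view: white vial cap at (237,85), black cap at (265,225), and the yellow decoys at (203,181), (206,240) and (324,192). The five pockets run down from (444,88) to (430,288). The right-hand white vial is partly hidden at (258,340). Next I'll zoom in on the pockets.

Run:
```python
import cv2
i=cv2.imread("pics/w1.png")[40:240,370:500]
cv2.imwrite("pics/w1c.png",cv2.resize(i,None,fx=3,fy=3,interpolation=cv2.INTER_CUBIC)[:600])
```

```text
(no output)
```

View pics/w1c.png

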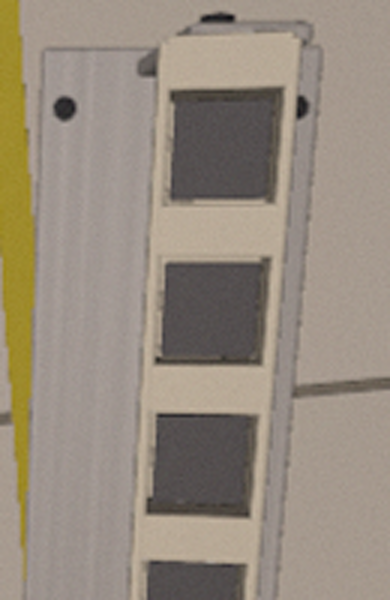

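```bash
cat > m.py <<'E'
from h import *
np.set_printoptions(suppress=True,precision=2)
def cam(f): d=np.load(f); return d["img"],d["K"],d["o"],d["R"]
def pockets(c,x0,x1,y0,y1,thr=100,zm=88.95):
    g=cv2.cvtColor(c[0],cv2.COLOR_RGB2GRAY)[y0:y1,x0:x1]
    g=cv2.resize(g,None,fx=4,fy=4,interpolation=cv2.INTER_CUBIC)
    out=[]
    for co in cv2.findContours((g<thr).astype(np.uint8),cv2.RETR_LIST,cv2.CHAIN_APPROX_NONE)[0]:
        r=cv2.minAreaRect(co)
        if min(r[1])>60 and max(r[1])<1.3*min(r[1]):
            p=(np.array(r[0])+.5)/4-.5+[x0,y0]; out.append((p,np.array(r[1])/4,cast(c,p,zm)[0]))
    return sorted(out,key=lambda o:o[0][1])
E
python3 - <<'E'
from m import *
c=cam("w1.npz")
for th in (100,125,140,155):
    print(th)
    for o in pockets(c,395,480,50,310,th): print(*o)
g=cv2.cvtColor(c[0],cv2.COLOR_RGB2GRAY)
for r in (116,117,168,169): print(r,g[r,405:480])
for n,(x0,x1,y0,y1) in dict(wl=(215,262,60,110),bk=(248,290,195,245)).items(): 
    print(n); print(g[y0+5:y1-5:3,x0:x1:2])
E
```

```text
100
[445.    87.75] [37.75 37.25] [644.21  93.5   88.95]
[440.33 143.13] [35.2  37.94] [639.28  47.19  88.95]
[436.62 194.37] [34.78 34.54] [634.97   1.51  88.95]
[433.34 242.74] [33.61 32.  ] [630.86 -44.35  88.95]
125
[444.59  87.56] [37.97 39.5 ] [643.86  93.69  88.95]
[440.5  143.13] [38.51 36.27] [639.42  47.18  88.95]
[436.73 194.43] [35.99 34.94] [635.07   1.45  88.95]
[433.43 242.78] [34.72 32.63] [630.95 -44.4   88.95]
140
[444.29  87.89] [38.54 41.18] [643.6   93.44  88.95]
[440.49 143.23] [38.97 36.55] [639.42  47.09  88.95]
[436.81 194.38] [35.71 36.2 ] [635.14   1.48  88.95]
[433.44 242.85] [35.27 32.92] [630.95 -44.46  88.95]
155
[444.12  88.13] [40.02 41.99] [643.45  93.26  88.95]
[440.37 143.12] [39.74 37.3 ] [639.31  47.2   88.95]
[436.73 194.4 ] [37.66 35.64] [635.07   1.47  88.95]
[433.51 242.78] [36.03 33.66] [631.02 -44.4   88.95]
116 [153 155 159 158 153 155 152 152 150 151 155 156 160 151 144 168 175 171
 170 174 175 173 172 174 176 172 175 173 174 173 173 171 170 173 172 172
 173 173 170 169 170 176 173 173 172 171 175 172 171 173 169 170 173 173
 168 173 174 
[... 2971 characters left out ...]
1 152  48  34  45  27  40  46  38  27  17  52  95  88  44  61
  162 159 158]
 [159 160 157  48  36  41  59  54  50  41  41  34  21   6  67  88  48 130
  159 159 157]
 [159 160 132  30  48  54  43  42  33  33  29  26  29  21  33  93 104 156
  157 158 159]
 [160 158 137  30  37  41  26  29  34  28  26  29  30  19  27 100 162 156
  157 159 159]
 [157 161 162  41  33  32  32  36  31  29  30  28  27   4  82 151 157 159
  157 156 158]
 [159 160 159 148  63  25  25  32  25  29  27  28  25 123 162 156 159 154
  159 158 157]
 [159 159 156 159 152 130  39  32  26  17  21  98 147 158 160 158 160 157
  157 159 157]
 [157 157 158 160 157 156 155 162 128 102 137 157 159 154 161 156 161 158
  157 161 159]]
```

Run:
```python
from m import *
c=cam("w1.npz")
for p in [(233,83.5),(264.9,226),(203,181),(206,240),(324,192)]:
    X=cast(c,p,60)[0]; print(X)
print(to_tool([*cast(c,(233,83.5),60)[0][:2],120]))
```

```text
[457.49 117.02  60.  ]
[469.82 -19.65  60.  ]
[415.22  30.78  60.  ]
[408.49 -28.54  60.  ]
[532.08   9.    60.  ]
[110.57 -78.73 201.54]
```

{"method": "carry_out", "body": {"motion": [[28, -20, 30, 0, 0.37], [28, -20, 40, 0, 0.37], [28, -20, 40, 0, 0.37], [27, -19, 40, 0, 0.37], [0, 0, 40, 0, 0.37], [0, 0, 11, 0, 0.37], [0, 0, 0, 0, 0.37], [0, 0, 0, 0, 0.37]]}}

```text
t: 3.8
eef_pos: [460.9, 113.1, 127.6]
tcp_rot: [3.14, -0.0, 1.481]
ft_force: [0.3, -0.1, -0.2]
opening: 0.627
grip_force: 0.0
```

Run:
```python
from h import *
print(pose().round(2)); c=shot("wrist")
np.savez("w2.npz",img=c[0],K=c[1],o=c[2],R=c[3])
cv2.imwrite("pics/w2.png",cv2.resize(c[0][200:380,200:440,::-1],None,fx=3,fy=3))
print(proj(c,[[457.5,117,60]]))
```

```text
[[ 9.0000e-02  1.0000e+00  0.0000e+00  4.6090e+02]
 [ 1.0000e+00 -9.0000e-02  0.0000e+00  1.1307e+02]
 [ 0.0000e+00  0.0000e+00 -1.0000e+00  1.2758e+02]
 [ 0.0000e+00  0.0000e+00  0.0000e+00  1.0000e+00]]
[[311.94375553 256.08275093]]
```

View pics/w2.png

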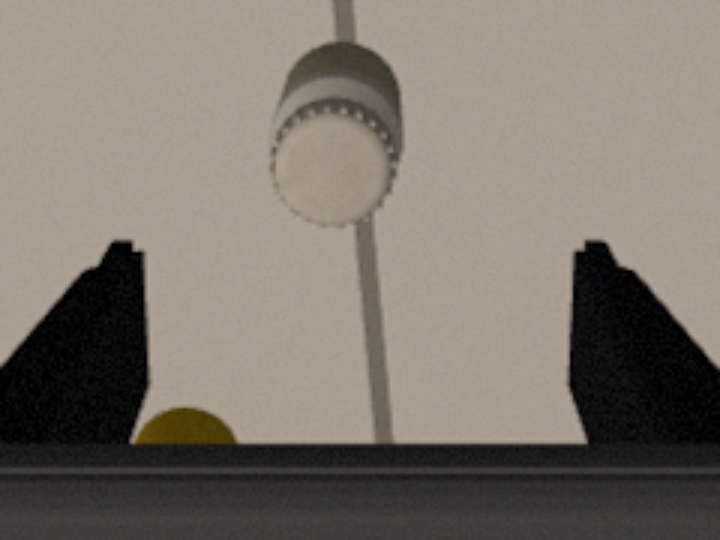

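The cap face centre is at crop (331,168), which is pixel (310,256). It agrees with the earlier estimate to within 1 mm. The vial stands midway between the open fingers.

{"method": "carry_out", "body": {"motion": [[3.5, -4.5, 20, 0, 0.37], [0, 0, 25, 0, 0.37], [0, 0, 25, 0, 0.37], [0, 0, 18.5, 0, 0.37], [0, 0, 0, 0, 0.37], [0, 0, 0, 0, 0.6], [0, 0, 0, 0, 0.85], [0, 0, 0, 0, 0.85], [0, 0, 0, 0, 0.85], [0, 0, 0, 0, 0.85]]}}

```text
t: 4.85
eef_pos: [456.1, 116.9, 38.2]
tcp_rot: [3.141, -0.0, 1.481]
ft_force: [0.0, 0.2, 1.5]
opening: 0.269
grip_force: 30.1
```

Run:
```python
from h import *
print(pose().round(2)); c=shot("wrist")
np.savez("w3.npz",img=c[0],K=c[1],o=c[2],R=c[3])
cv2.imwrite("pics/w3.png",cv2.resize(c[0][200:380,200:440,::-1],None,fx=3,fy=3))
```

```text
[[ 9.0000e-02  1.0000e+00  0.0000e+00  4.5609e+02]
 [ 1.0000e+00 -9.0000e-02  0.0000e+00  1.1693e+02]
 [ 0.0000e+00  0.0000e+00 -1.0000e+00  3.8210e+01]
 [ 0.0000e+00  0.0000e+00  0.0000e+00  1.0000e+00]]
```

View pics/w3.png

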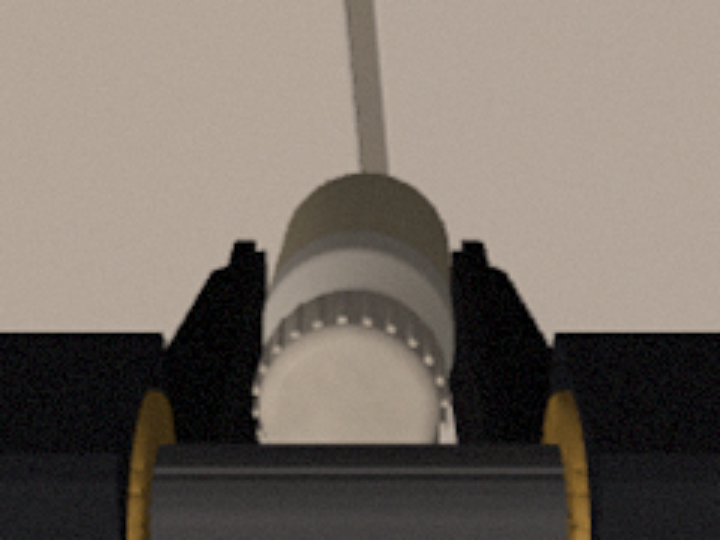

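The vial is held and centred along tool x. Its cap leans about 2° towards the front, with the cap middle at crop x≈348 and the base at ≈365. That lean suits the pocket. Next is pocket 1.

{"method": "carry_out", "body": {"motion": [[0, 0, -30, 0, 0.85], [0, 0, -40, 0, 0.85], [0, 0, -40, 0, 0.85], [-1, 30, -12, 0, 0.85], [-1, 30, 0, 0, 0.85], [-1, 30, 0, 0, 0.85], [-1, 30, 0, 0, 0.85], [-1, 30, 0, 0, 0.85], [-2, 29, 0, 0, 0.85], [0, 0, 0, 0, 0.85], [0, 0, 0, 0, 0.85]]}}

```text
t: 6.0
eef_pos: [633.1, 93.8, 159.1]
tcp_rot: [-3.14, 0.0, 1.481]
ft_force: [0.5, -0.5, 0.1]
opening: 0.268
grip_force: 30.0
```

Run:
```python
from m import *
print(pose()); c=shot("wrist")
np.savez("w4.npz",img=c[0],K=c[1],o=c[2],R=c[3])
cv2.imwrite("pics/w4.png",cv2.resize(c[0][180:380,220:420,::-1],None,fx=3,fy=3))
print(env.state()["ft_force"]); print(proj(c,[[643.2,93.1,88.95]]))
```

```text
[[  0.09   1.    -0.   633.12]
 [  1.    -0.09   0.    93.78]
 [ -0.    -0.    -1.   159.11]
 [  0.     0.     0.     1.  ]]
[ 0.83 -0.72  0.68]
[[336.95 260.39]]
```

View pics/w4.png

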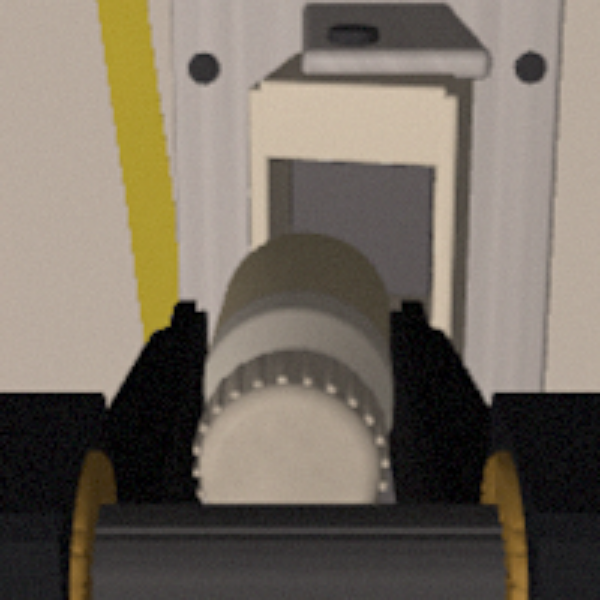

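The vial base at crop (305,260) lies ahead of pocket 1's mouth. The mouth's top edge runs from (268,158) to (437,165), within 0.6 mm of the model. Now lowering along the pocket axis.

{"method": "carry_out", "body": {"motion": [[0.2, 2.5, 9.5, 0, 0.85], [0, 2.2, 9.5, 0, 0.85], [0, 2.1, 9.5, 0, 0.85], [0, 2.1, 9.5, 0, 0.85], [0, 0, 0, 0, 0.85], [0, 0, 0, 0, 0.85]]}}

```text
t: 6.65
eef_pos: [642.4, 93.2, 121.4]
tcp_rot: [-3.141, 0.0, 1.481]
ft_force: [1.1, 0.3, 0.1]
opening: 0.268
grip_force: 30.0
```

{"method": "carry_out", "body": {"motion": [[0, 0.4, 2, 0, 0.85], [0, 0.4, 2, 0, 0.85], [0, 0.4, 2, 0, 0.85], [0, 0, 0, 0, 0.85]]}}

```text
t: 7.05
eef_pos: [643.6, 93.2, 117.1]
tcp_rot: [3.141, -0.0, 1.481]
ft_force: [-4.3, -0.6, 10.3]
opening: 0.27
grip_force: 30.0
```

{"method": "carry_out", "body": {"motion": [[0, 0.4, 2, 0, 0.85], [0, 0, 0, 0, 0.85], [0, 0, 0, 0, 0.85]]}}

```text
t: 7.35
eef_pos: [643.8, 93.3, 116.7]
tcp_rot: [3.14, -0.0, 1.481]
ft_force: [-10.9, -0.7, 24.8]
opening: 0.268
grip_force: 30.1
```

Pocket 1 holds at 25 N, so it is jammed. I'll lift the vial out and move it to pocket 2.

{"method": "carry_out", "body": {"motion": [[0, -2.1, -10, 0, 0.85], [0, -2.1, -10, 0, 0.85], [0, -3.5, -16, 0, 0.85], [-16, 0, 0, 0, 0.85], [-15, 0, 0, 0, 0.85], [-15, 0, 0, 0, 0.85], [0, 0, 0, 0, 0.85], [0, 0, 0, 0, 0.85]]}}

```text
t: 8.15
eef_pos: [632.2, 47.2, 149.4]
tcp_rot: [-3.141, -0.0, 1.48]
ft_force: [-0.5, 1.0, 0.2]
opening: 0.268
grip_force: 30.0
```

Run:
```python
from m import *
T=pose(); print(T.round(2)); P=np.array([639,47.3]); d=T[:2,3]-P; s=-.0911
print("xr,yr",d@[np.cos(s),np.sin(s)],d@[-np.sin(s),np.cos(s)],"want xr",-4.6-(T[2,3]-137)*.2126)
```

```text
[[  0.09   1.    -0.   632.16]
 [  1.    -0.09   0.    47.2 ]
 [  0.    -0.    -1.   149.37]
 [  0.     0.     0.     1.  ]]
xr,yr -6.803610577232703 -0.7217574830299887 want xr -7.229387177957632
```

{"method": "carry_out", "body": {"motion": [[0.5, 1.9, 9.5, 0, 0.85], [0, 1.9, 9.5, 0, 0.85], [0, 1.9, 9.5, 0, 0.85], [0, 0, 0, 0, 0.85], [0, 0.4, 2, 0, 0.85], [0, 0.4, 2, 0, 0.85], [0, 0.4, 2, 0, 0.85], [0, 0, 0, 0, 0.85], [0, 0, 0, 0, 0.85]]}}

```text
t: 9.05
eef_pos: [639.2, 47.9, 115.4]
tcp_rot: [3.141, -0.0, 1.481]
ft_force: [-0.2, 0.3, 0.4]
opening: 0.264
grip_force: 30.0
```

{"method": "carry_out", "body": {"motion": [[0, 0.4, 2, 0, 0.85], [0, 0.4, 2, 0, 0.85], [0, 0, 0, 0, 0.85]]}}

```text
t: 9.35
eef_pos: [640.1, 47.8, 111.1]
tcp_rot: [3.141, -0.0, 1.481]
ft_force: [-0.1, 0.7, 1.6]
opening: 0.267
grip_force: 30.0
```

{"method": "carry_out", "body": {"motion": [[0, 0.4, 2, 0, 0.85], [0, 0.4, 2, 0, 0.85], [0, 0, 0, 0, 0.85]]}}

```text
t: 9.65
eef_pos: [640.5, 47.8, 107.0]
tcp_rot: [-3.141, -0.0, 1.481]
ft_force: [-1.2, 0.4, 1.7]
opening: 0.268
grip_force: 30.0
```

{"method": "carry_out", "body": {"motion": [[0, 0.4, 2, 0, 0.85], [0, 0.4, 2, 0, 0.85], [0, 0, 0, 0, 0.85]]}}

```text
t: 9.95
eef_pos: [640.8, 47.7, 102.9]
tcp_rot: [-3.14, 0.0, 1.481]
ft_force: [-4.0, 0.6, 4.1]
opening: 0.269
grip_force: 30.0
```

{"method": "carry_out", "body": {"motion": [[0, 0.4, 2, 0, 0.85], [0, 0, 0, 0, 0.85]]}}

```text
t: 10.15
eef_pos: [641.1, 47.7, 101.4]
tcp_rot: [-3.14, 0.0, 1.481]
ft_force: [-7.8, 0.7, 7.9]
opening: 0.272
grip_force: 33.6
```

The pocket 2 floor went down. Next I release the vial, rise, close the fingers and press on the cap.

{"method": "carry_out", "body": {"motion": [[0, 0, -0.5, 0, 0.6], [0, 0, 0, 0, 0.4], [0, 0, 0, 0, 0.37], [0, 0, 0, 0, 0.37], [0, 0, -15, 0, 0.37], [0, 0, -25, 0, 0.37], [0, 0, -10, 0, 0.5], [0, 0, 0, 0, 0.9], [0, 0, 0, 0, 1], [0, 0, 0, 0, 1], [0, 0, 0, 0, 1]]}}

```text
t: 11.25
eef_pos: [641.6, 47.6, 150.9]
tcp_rot: [-3.14, -0.0, 1.481]
ft_force: [-0.2, -0.4, -0.5]
opening: 0.268
grip_force: 0.0
```

```bash
cat > st.py <<'E'
from m import *
import sys
k=int(sys.argv[1]); T=pose(); s=-.0911; P=np.array([634.8,1.45])+(3-k)*46*np.array([-np.sin(s),np.cos(s)]); d=T[:2,3]-P
print("P",P,"xr,yr",d@[np.cos(s),np.sin(s)],d@[-np.sin(s),np.cos(s)],"z",T[2,3],env.state()["opening"],env.state()["ft_force"])
E
python3 st.py 2
python3 - <<'E'
from h import *
c=shot("wrist"); cv2.imwrite("pics/w5.png",c[0][:,:,::-1])
E
```

```text
P [638.98  47.26] xr,yr 2.5855710063692094 0.6012920003401316 z 150.9308900945812 0.2681227454185164 [-0.2  -0.39 -0.51]
```

View pics/w5.png

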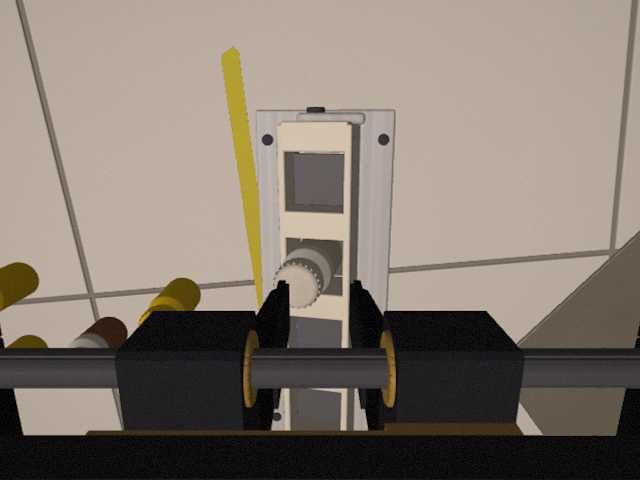

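The vial stands in pocket 2, leaning to the front, with its cap at (300,287). The fingers are still closing.

{"method": "carry_out", "body": {"motion": [[0, 0, 5, 0, 1], [0, 0, 5, 0, 1], [0, 0, 3, 0, 1], [0, 0, 0, 0, 1], [0, 0, 0, 0, 1]]}}

```text
t: 11.8
eef_pos: [641.9, 47.6, 138.7]
tcp_rot: [-3.141, -0.0, 1.481]
ft_force: [0.6, -0.1, -0.4]
opening: 0.007
grip_force: 0.0
```

{"method": "carry_out", "body": {"motion": [[0, 0, 2, 0, 1], [0, 0, 2, 0, 1], [0, 0, 2, 0, 1], [0, 0, 0, 0, 1]]}}

```text
t: 12.2
eef_pos: [641.8, 47.6, 132.4]
tcp_rot: [-3.141, -0.0, 1.481]
ft_force: [0.5, 0.0, 0.2]
opening: 0.008
grip_force: 0.0
```

{"method": "carry_out", "body": {"motion": [[0, 0, 1.5, 0, 1], [0, 0, 1.5, 0, 1], [0, 0, 0, 0, 1]]}}

```text
t: 12.5
eef_pos: [642.1, 47.6, 130.0]
tcp_rot: [3.141, -0.0, 1.481]
ft_force: [-0.6, -0.8, 2.9]
opening: 0.009
grip_force: 1.3
```

{"method": "carry_out", "body": {"motion": [[0, 0, 1, 0, 1], [0, 0, 1, 0, 1], [0, 0, 0, 0, 1]]}}

```text
t: 12.8
eef_pos: [642.7, 47.6, 129.6]
tcp_rot: [3.139, -0.0, 1.481]
ft_force: [-2.4, -0.6, 13.8]
opening: 0.008
grip_force: 7.3
```

Vial 1 is home: 14 N at the expected height. Now the black vial.

{"method": "carry_out", "body": {"motion": [[0, 0, -30, 0, 1], [0, 0, -40, 0, 0.9], [-16, -33, 0, 0, 0.6], [-16, -33, 0, 0, 0.5], [-17, -33, 0, 0, 0.5], [-17, -33, 0, 0, 0.5], [-17, -34, 10, 0, 0.5], [0, 0, 30, 0, 0.5], [0, 0, 30, 0, 0.5], [0, 0, 0, 0, 0.5], [0, 0, 0, 0, 0.5]]}}

```text
t: 13.9
eef_pos: [469.3, -20.2, 128.1]
tcp_rot: [-3.141, -0.0, 1.481]
ft_force: [1.1, 0.5, -0.4]
opening: 0.498
grip_force: 0.0
```

Run:
```python
from m import *
print(pose()); c=shot("wrist")
np.savez("w6.npz",img=c[0],K=c[1],o=c[2],R=c[3])
cv2.imwrite("pics/w6.png",cv2.resize(c[0][200:380,200:440,::-1],None,fx=3,fy=3))
print(proj(c,[[469.8,-19.65,60]]))
```

```text
[[  0.09   1.    -0.   469.32]
 [  1.    -0.09   0.   -20.16]
 [  0.    -0.    -1.   128.07]
 [  0.     0.     0.     1.  ]]
[[319.76 261.02]]
```

View pics/w6.png

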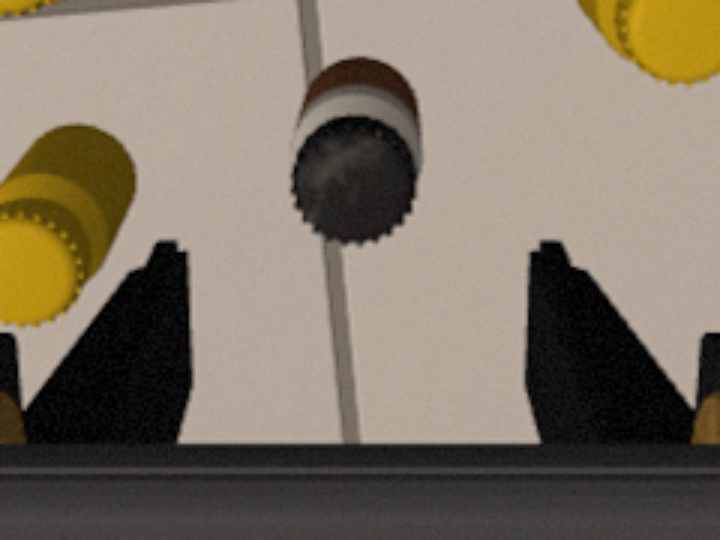

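The black cap centre is at crop (354,181), which is pixel (318,260). It is central between the fingers, and the yellow vials stay clear.

{"method": "carry_out", "body": {"motion": [[0.8, -0.6, 20, 0, 0.5], [0, 0, 25, 0, 0.5], [0, 0, 25, 0, 0.5], [0, 0, 20, 0, 0.5], [0, 0, 0, 0, 0.5], [0, 0, 0, 0, 0.7], [0, 0, 0, 0, 0.85], [0, 0, 0, 0, 0.85], [0, 0, 0, 0, 0.85]]}}

```text
t: 14.85
eef_pos: [469.2, -19.4, 38.7]
tcp_rot: [3.14, 0.0, 1.481]
ft_force: [-0.3, 0.4, 7.5]
opening: 0.268
grip_force: 30.0
```

```bash
python3 st.py 3
python3 - <<'E'
from m import *
print(pose()); c=shot("wrist")
cv2.imwrite("pics/w7.png",cv2.resize(c[0][200:380,200:440,::-1],None,fx=3,fy=3))
E
```

```text
P [634.8    1.45] xr,yr -163.00357771423214 -35.80556253708416 z 38.72007638353361 0.26821748715743227 [-0.25  0.41  7.51]
[[  0.09   1.     0.   469.21]
 [  1.    -0.09  -0.   -19.38]
 [ -0.     0.    -1.    38.72]
 [  0.     0.     0.     1.  ]]
```

View pics/w7.png

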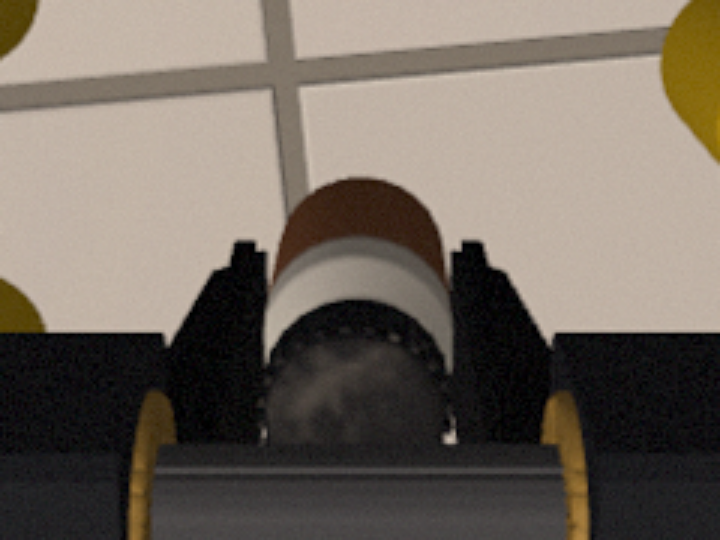

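The vial is held nearly upright, and sits about 1 mm towards tool −x. Next is pocket 3.

{"method": "carry_out", "body": {"motion": [[0, 0, -30, 0, 0.85], [0, 0, -40, 0, 0.85], [0, 0, -40, 0, 0.85], [7, 30, -11, 0, 0.85], [7, 31, 0, 0, 0.85], [7, 31, 0, 0, 0.85], [8, 31, 0, 0, 0.85], [8, 31, 0, 0, 0.85], [0, 0, 0, 0, 0.85], [0, 0, 0, 0, 0.85]]}}

```text
t: 15.9
eef_pos: [624.9, 3.9, 158.5]
tcp_rot: [-3.141, -0.0, 1.481]
ft_force: [-0.8, 0.4, -0.5]
opening: 0.269
grip_force: 30.0
```

```bash
python3 st.py 3
```

```text
P [634.8    1.45] xr,yr -10.108894973059972 1.5322638698171662 z 158.45558045268905 0.2692694662481726 [-0.82  0.4  -0.51]
```

{"method": "carry_out", "body": {"motion": [[-0.5, 3.5, 9.5, 0, 0.85], [0, 2.1, 9.5, 0, 0.85], [0, 2, 9.5, 0, 0.85], [0, 2, 9, 0, 0.85], [0, 0, 0, 0, 0.85], [0, 0.4, 2, 0, 0.85], [0, 0.4, 2, 0, 0.85], [0, 0.4, 2, 0, 0.85], [0, 0, 0, 0, 0.85]]}}

```text
t: 16.8
eef_pos: [636.2, 2.3, 115.4]
tcp_rot: [3.141, -0.0, 1.481]
ft_force: [-0.1, -0.1, 0.7]
opening: 0.266
grip_force: 30.0
```

{"method": "carry_out", "body": {"motion": [[0, 0.4, 2, 0, 0.85], [0, 0, 0, 0, 0.85]]}}

```text
t: 17.0
eef_pos: [636.6, 2.2, 113.3]
tcp_rot: [3.141, -0.0, 1.481]
ft_force: [0.2, 0.2, 2.1]
opening: 0.268
grip_force: 30.0
```

{"method": "carry_out", "body": {"motion": [[0, 0.4, 2, 0, 0.85], [0, 0.4, 2, 0, 0.85], [0, 0, 0, 0, 0.85]]}}

```text
t: 17.3
eef_pos: [636.9, 2.2, 109.1]
tcp_rot: [-3.141, -0.0, 1.481]
ft_force: [-3.6, 0.1, 2.9]
opening: 0.267
grip_force: 30.0
```

{"method": "carry_out", "body": {"motion": [[0, 0.4, 2, 0, 0.85], [0, 0.4, 2, 0, 0.85], [0, 0, 0, 0, 0.85]]}}

```text
t: 17.6
eef_pos: [637.1, 2.3, 105.0]
tcp_rot: [-3.139, -0.0, 1.481]
ft_force: [-6.0, 0.1, 5.1]
opening: 0.27
grip_force: 30.0
```

{"method": "carry_out", "body": {"motion": [[0, 0, 0, 0, 0.6], [0, 0, 0, 0, 0.4], [0, 0, 0, 0, 0.37], [0, 0, 0, 0, 0.37], [0, 0, -15, 0, 0.37], [0, 0, -25, 0, 0.37], [0, 0, -8, 0, 0.5], [0, 0, 0, 0, 0.9], [0, 0, 0, 0, 1], [0, 0, 0, 0, 1], [0, 0, 0, 0, 1], [0, 0, 0, 0, 1]]}}

```text
t: 18.8
eef_pos: [637.9, 2.1, 152.7]
tcp_rot: [-3.141, -0.0, 1.481]
ft_force: [0.5, -0.3, 0.2]
opening: 0.181
grip_force: 0.0
```

{"method": "carry_out", "body": {"motion": [[0, 0, 5, 0, 1], [0, 0, 5, 0, 1], [0, 0, 3, 0, 1], [0, 0, 2, 0, 1], [0, 0, 2, 0, 1], [0, 0, 0, 0, 1], [0, 0, 0, 0, 1]]}}

```text
t: 19.5
eef_pos: [638.1, 2.1, 136.3]
tcp_rot: [3.141, -0.0, 1.481]
ft_force: [0.0, -0.1, -0.2]
opening: 0.005
grip_force: 0.0
```

```bash
python3 st.py 3
```

```text
P [634.8    1.45] xr,yr 3.1814002468689515 0.9565681998661972 z 136.32193031903512 0.00506532689046693 [ 0.03 -0.11 -0.19]
```

{"method": "carry_out", "body": {"motion": [[-0.3, 0, 1.5, 0, 1], [0, 0, 1.5, 0, 1], [0, 0, 1.5, 0, 1], [0, 0, 0, 0, 1]]}}

```text
t: 19.9
eef_pos: [638.2, 1.8, 131.9]
tcp_rot: [3.141, -0.0, 1.481]
ft_force: [0.0, 0.8, 1.5]
opening: 0.002
grip_force: 0.9
```

{"method": "carry_out", "body": {"motion": [[0, 0, 1, 0, 1], [0, 0, 1, 0, 1], [0, 0, 0, 0, 1]]}}

```text
t: 20.2
eef_pos: [638.3, 1.8, 130.0]
tcp_rot: [3.141, -0.0, 1.481]
ft_force: [1.1, -0.5, 4.7]
opening: 0.007
grip_force: 2.0
```

{"method": "carry_out", "body": {"motion": [[0, 0, 1, 0, 1], [0, 0, 1, 0, 1], [0, 0, 0, 0, 1]]}}

```text
t: 20.5
eef_pos: [638.7, 1.8, 129.4]
tcp_rot: [3.139, -0.0, 1.481]
ft_force: [-0.5, -0.1, 16.3]
opening: 0.001
grip_force: 8.8
```

Vial 2 is home. Now for the third vial.

{"method": "carry_out", "body": {"motion": [[0, 0, -30, 0, 1], [0, 0, -40, 0, 0.9], [-31, -31, 0, 0, 0.6], [-31, -31, 0, 0, 0.37], [-31, -31, 0, 0, 0.37], [-31, -31, 0, 0, 0.37], [-31, -31, 10, 0, 0.37], [-30, -30, 25, 0, 0.37], [0, 0, 25, 0, 0.37], [0, 0, 10, 0, 0.37], [0, 0, 0, 0, 0.37], [0, 0, 0, 0, 0.37]]}}

```text
t: 21.7
eef_pos: [437.8, -165.6, 128.1]
tcp_rot: [3.141, -0.0, 1.482]
ft_force: [-0.0, 0.6, 0.3]
opening: 0.629
grip_force: 0.0
```

```bash
cat > cap.py <<'E'
from m import *
c=shot("wrist"); np.savez("w8.npz",img=c[0],K=c[1],o=c[2],R=c[3]); print(pose())
for f in ("w2.npz","w6.npz","w8.npz"):
    k=cam(f); g=cv2.cvtColor(k[0],cv2.COLOR_RGB2GRAY)[200:348,255:390]
    g=cv2.GaussianBlur(cv2.resize(g,None,fx=4,fy=4,interpolation=cv2.INTER_CUBIC),(0,0),2)
    h=cv2.HoughCircles(g,cv2.HOUGH_GRADIENT_ALT,1.5,40,param1=120,param2=0.6,minRadius=65,maxRadius=100)
    if h is None: print(f,None); continue
    for x,y,r in h[0][:4,:3]:
        p=np.array([(x+.5)/4-.5+255,(y+.5)/4-.5+200]); print(f,p,r/4,cast(k,p,60)[0])
E
python3 cap.py
```

```text
[[   0.09    1.      0.    437.94]
 [   1.     -0.09   -0.   -165.56]
 [  -0.      0.     -1.    128.37]
 [   0.      0.      0.      1.  ]]
w2.npz [313.5  232.62] 19.371626 [459.64 130.29  60.  ]
w6.npz [318.   253.25] 22.5676 [469.24 -15.05  60.  ]
w8.npz [316.88 260.  ] 22.732742 [ 436.83 -164.33   60.  ]
w8.npz [319.12 244.62] 20.02401 [ 438.89 -155.56   60.  ]
```

Run:
```python
from m import *
for f,cx,cy in (("w2.npz",310,256),("w8.npz",317,260)):
    g=cv2.GaussianBlur(cv2.cvtColor(cam(f)[0],cv2.COLOR_RGB2GRAY),(3,3),0)
    print(f,"rows from",cy-30,g[cy-30:cy+32,cx-2:cx+3].mean(1).astype(int)); print("cols from",cx-30,g[cy-2:cy+3,cx-30:cx+32].mean(0).astype(int))
```

```text
w2.npz rows from 226 [112 122 123 123 122 115  96  77  73  83  93 106 123 138 147 151 152 151
 150 149 149 149 149 149 149 149 149 148 149 149 149 149 149 149 149 150
 150 150 150 150 150 150 150 149 148 149 149 145 140 144 154 159 160 160
 160 160 160 160 160 159 159 159]
cols from 280 [159 159 160 161 160 159 159 160 159 149 132 133 150 159 158 155 152 151
 151 151 150 151 151 152 153 154 153 151 151 150 149 148 148 147 147 146
 146 145 145 145 146 147 147 146 146 146 143 136 124 109 100 108 131 152
 159 159 159 159 160 160 160 159]
w8.npz rows from 230 [ 47  48  48  49  56  66  74  86 106 120 121 121 122 120 109  89  74  72
  78  91 106 119 134 145 151 152 151 150 150 150 151 153 153 152 151 151
 151 150 150 148 148 147 148 148 148 149 150 150 148 148 148 147 147 147
 147 145 143 145 152 156 158 160]
cols from 287 [160 159 159 160 160 159 159 160 159 153 141 126 114 119 137 149 153 155
 155 155 154 152 151 151 151 151 152 152 152 152 151 151 152 152 152 152
 152 151 150 148 146 144 141 136 130 122 112  99  88  84  85  86  96 125
 152 160 159 159 158 159 159 154]
```

{"method": "carry_out", "body": {"motion": [[-3.8, -1.2, 15, 0, 0.37], [0, 0, 0, 0, 0.37], [0, 0, 25, 0, 0.37], [0, 0, 25, 0, 0.37], [0, 0, 25, 0, 0.37], [0, 0, 0, 0, 0.37], [0, 0, 0, 0, 0.6], [0, 0, 0, 0, 0.85], [0, 0, 0, 0, 0.85], [0, 0, 0, 0, 0.85]]}}

```text
t: 22.75
eef_pos: [436.0, -169.7, 38.6]
tcp_rot: [3.14, 0.001, 1.481]
ft_force: [-0.0, 0.1, -0.7]
opening: 0.353
grip_force: 0.0
```

```bash
python3 st.py 4
python3 - <<'E'
from m import *
c=shot("wrist"); np.savez("w9.npz",img=c[0],K=c[1],o=c[2],R=c[3]); print(pose())
for f in ("w3.npz","w9.npz"):
    g=cv2.GaussianBlur(cv2.cvtColor(cam(f)[0],cv2.COLOR_RGB2GRAY),(3,3),0)
    print(f,"rows from 245",g[245:348,315:320].mean(1).astype(int)); print("cap cols from 275",g[335:340,275:362].mean(0).astype(int)); print("body cols from 280 r272",g[270:275,280:360].mean(0).astype(int))
E
```

```text
P [630.62 -44.36] xr,yr -182.43346063426145 -142.5253838625697 z 38.61886081990606 0.352632956113738 [-0.03  0.13 -0.65]
[[   0.09    1.      0.    435.87]
 [   1.     -0.09   -0.   -169.66]
 [  -0.      0.     -1.     38.43]
 [   0.      0.      0.      1.  ]]
w3.npz rows from 245 [156 157 158 158 159 159 159 160 160 162 163 161 135  91  67  65  66  67
  67  67  67  68  67  68  68  68  68  69  69  68  68  70  74  77  78  78
  80  91 107 121 127 128 127 127 127 127 126 126 126 123 115  96  78  72
  73  74  75  76  76  77  82  88  96 109 125 136 145 152 157 158 159 159
 158 157 156 155 155 155 155 156 156 155 155 156 157 157 157 157 156 155
 155 155 155 154 154 154 156 157 157 156 157 153 119]
cap cols from 275 [ 10  10  10  10   9   7   7   8  27  70 106 132 153 163 164 163 162 159
 158 157 157 157 156 156 156 156 156 156 158 159 160 160 160 160 159 159
 158 158 156 156 155 155 154 154 153 154 154 154 154 153 152 152 152 153
 153 153 153 154 155 155 154 154 154 154 154 152 148 143 135 127 115  99
  92 109 133 113  53  18  13  14  16  16  16  16  17  16  12]
body cols from 280 r272 [1
[... 785 characters left out ...]
9   8  17  58 120 161 169 168 169 169 169 168 164 144 122 127 149 161
 164 164 162 161 160 160 160 161 161 160 160 160 159 160 159 159 160 159
 159 159 159 158 157 157 157 158 157 157 157 158 158 157 158 157 158 158
 159 160 160 158 157 156 155 155 155 154 153 153 154 155 156 156 153 148
 141 132 119 100  92 107 139 163 169 169 169 165 134  72  25]
body cols from 280 r272 [169 168 168 169 169 169 169 168 168 169 169 169 169 169 170 168 156 128
  94  72  65  65  64  63  63  62  61  59  59  58  57  57  57  55  55  55
  55  54  53  51  51  52  52  51  52  51  51  52  51  51  52  52  52  52
  50  50  51  50  50  50  49  49  48  48  47  51  68 103 141 163 168 168
 169 169 169 169 169 169 169 169]
```

{"method": "carry_out", "body": {"motion": [[0, 0, 0, 0, 0.85], [0, 0, 0, 0, 0.85], [0, 0, 0, 0, 0.85], [0, 0, -30, 0, 0.85], [0, 0, -40, 0, 0.85], [0, 0, -40, 0, 0.85], [24, 29, -10, 0, 0.85], [24, 29, 0, 0, 0.85], [24, 29, 0, 0, 0.85], [24, 29, 0, 0, 0.85], [24, 29, 0, 0, 0.85], [22.5, 29, 0, 0, 0.85]]}}

```text
t: 24.0
eef_pos: [622.6, -42.0, 157.6]
tcp_rot: [-3.141, -0.0, 1.481]
ft_force: [-0.6, -1.2, -0.1]
opening: 0.269
grip_force: 29.9
```

{"method": "carry_out", "body": {"motion": [[0, 0, 0, 0, 0.85], [0, 0, 0, 0, 0.85]]}}

```text
t: 24.2
eef_pos: [621.4, -42.8, 157.1]
tcp_rot: [-3.14, -0.0, 1.482]
ft_force: [-1.3, -0.2, -0.8]
opening: 0.27
grip_force: 29.9
```

```bash
python3 st.py 4;  python3 - <<'E'
from m import *
c=shot("wrist")
for f,g in (("w3",cam("w3.npz")[0]),("now",c[0])):
    g=cv2.GaussianBlur(cv2.cvtColor(g,cv2.COLOR_RGB2GRAY),(3,3),0)
    print(f,"rows from 290",g[290:325,315:320].mean(1).astype(int)); print("cap cols from 275",g[335:340,275:362].mean(0).astype(int)); print("body cols from 280 r272",g[270:275,280:360].mean(0).astype(int))
E
```

```text
P [630.62 -44.36] xr,yr -9.361455642105124 0.7498204988503294 z 157.07415014624877 0.26981803362372875 [-1.26 -0.23 -0.82]
w3 rows from 290 [127 126 126 126 123 115  96  78  72  73  74  75  76  76  77  82  88  96
 109 125 136 145 152 157 158 159 159 158 157 156 155 155 155 155 156]
cap cols from 275 [ 10  10  10  10   9   7   7   8  27  70 106 132 153 163 164 163 162 159
 158 157 157 157 156 156 156 156 156 156 158 159 160 160 160 160 159 159
 158 158 156 156 155 155 154 154 153 154 154 154 154 153 152 152 152 153
 153 153 153 154 155 155 154 154 154 154 154 152 148 143 135 127 115  99
  92 109 133 113  53  18  13  14  16  16  16  16  17  16  12]
body cols from 280 r272 [167 167 167 167 168 168 168 167 167 167 168 168 168 168 167 162 145 118
  95  85  82  81  80  79  78  78  77  75  74  74  73  72  71  71  71  70
  69  68  67  67  68  69  69  68  68  67  66  67  67  67  68  67  67  68
  68  67  66  66  66  66  65  65  64  63  66  81 109 138 158 166 167 167
 167 167 168 167 167 167 167 167]
now rows from 290 [135 135 135 135 133 127 111  90  79  79  80  81  82  83  84  85  90 100
 111 124 138 150 159 165 169 169 168 167 166 166 167 167 168 169 169]
cap cols from 275 [ 10  10  11  10  10   9  11   9  23  69 117 147 165 171 172 171 170 169
 169 169 169 170 169 169 168 168 168 168 167 168 169 169 168 167 167 166
 166 166 166 166 166 166 166 167 167 167 167 168 168 169 169 168 167 165
 165 164 163 163 162 162 162 162 164 165 164 162 156 150 143 131 113  99
  92  89  84  63  33  18  16  17  19  19  17  17  17  16  13]
body cols from 280 r272 [166 166 165 165 167 169 169 169 168 164 162 164 166 168 168 166 154 127
  95  75  67  66  65  64  63  62  61  60  59  59  58  58  58  57  57  57
  56  55  55  55  55  54  54  55  54  54  55  55  54  54  54  53  55  55
  54  53  53  53  53  52  52  53  53  53  53  54  63  75  85  90  90  90
  90  90  90  91  90  90  90  91]
```

{"method": "carry_out", "body": {"motion": [[-0.7, 2.5, 9, 0, 0.85], [0, 1.9, 9, 0, 0.85], [0, 1.9, 9, 0, 0.85], [0, 1.9, 9, 0, 0.85], [0, 0, 0, 0, 0.85], [0, 0.4, 2, 0, 0.85], [0, 0.4, 2, 0, 0.85], [0, 0.4, 2, 0, 0.85], [0, 0, 0, 0, 0.85]]}}

```text
t: 25.15
eef_pos: [631.2, -44.8, 115.9]
tcp_rot: [3.141, -0.0, 1.481]
ft_force: [0.1, -0.3, 0.5]
opening: 0.271
grip_force: 29.9
```

{"method": "carry_out", "body": {"motion": [[0, 0.4, 2, 0, 0.85], [0, 0, 0, 0, 0.85]]}}

```text
t: 25.35
eef_pos: [631.5, -44.8, 113.8]
tcp_rot: [3.141, -0.0, 1.481]
ft_force: [-0.2, 0.8, 1.9]
opening: 0.273
grip_force: 29.9
```

{"method": "carry_out", "body": {"motion": [[0, 0.4, 2, 0, 0.85], [0, 0.4, 2, 0, 0.85], [0, 0, 0, 0, 0.85]]}}

```text
t: 25.65
eef_pos: [632.1, -44.9, 109.5]
tcp_rot: [-3.141, -0.0, 1.481]
ft_force: [-0.7, 0.2, 2.0]
opening: 0.271
grip_force: 29.9
```

{"method": "carry_out", "body": {"motion": [[0, 0.4, 2, 0, 0.85], [0, 0.4, 2, 0, 0.85], [0, 0, 0, 0, 0.85]]}}

```text
t: 25.95
eef_pos: [632.5, -44.9, 105.5]
tcp_rot: [-3.14, -0.0, 1.481]
ft_force: [-3.2, 0.9, 2.6]
opening: 0.269
grip_force: 29.9
```

Pocket 4 gives. I'll release and press as before.

{"method": "carry_out", "body": {"motion": [[0, 0, 0, 0, 0.6], [0, 0, 0, 0, 0.4], [0, 0, 0, 0, 0.37], [0, 0, 0, 0, 0.37], [0, 0, -15, 0, 0.37], [0, 0, -25, 0, 0.37], [0, 0, -7, 0, 0.5], [0, 0, 0, 0, 0.9], [0, 0, 0, 0, 1], [0, 0, 0, 0, 1], [0, 0, 0, 0, 1], [0, 0, 0, 0, 1]]}}

```text
t: 27.15
eef_pos: [632.8, -44.9, 152.2]
tcp_rot: [-3.141, -0.0, 1.481]
ft_force: [-0.5, 0.6, -0.3]
opening: 0.182
grip_force: 0.0
```

{"method": "carry_out", "body": {"motion": [[0, 0.5, 5, 0, 1], [0, 0, 5, 0, 1], [0, 0, 3, 0, 1], [0, 0, 2, 0, 1], [0, 0, 2, 0, 1], [0, 0, 0, 0, 1], [0, 0, 0, 0, 1]]}}

```text
t: 27.85
eef_pos: [633.5, -45.0, 135.8]
tcp_rot: [3.141, -0.0, 1.481]
ft_force: [0.1, -0.2, -0.2]
opening: 0.006
grip_force: 0.0
```

```bash
python3 st.py 4
```

```text
P [630.62 -44.36] xr,yr 2.9763379197216695 -0.37461786264338925 z 135.8342254867332 0.006227643844497983 [ 0.14 -0.24 -0.17]
```

{"method": "carry_out", "body": {"motion": [[0, 0, 1.5, 0, 1], [0, 0, 1.5, 0, 1], [0, 0, 1.5, 0, 1], [0, 0, 0, 0, 1]]}}

```text
t: 28.25
eef_pos: [633.5, -45.0, 131.2]
tcp_rot: [3.141, -0.0, 1.481]
ft_force: [0.1, 0.7, 1.6]
opening: 0.003
grip_force: 1.1
```

{"method": "carry_out", "body": {"motion": [[0, 0, 1, 0, 1], [0, 0, 1, 0, 1], [0, 0, 0, 0, 1]]}}

```text
t: 28.55
eef_pos: [634.0, -45.1, 129.9]
tcp_rot: [3.14, 0.0, 1.481]
ft_force: [-0.4, -0.0, 6.3]
opening: 0.003
grip_force: 3.2
```

{"method": "carry_out", "body": {"motion": [[0, 0, 1, 0, 1], [0, 0, 1, 0, 1], [0, 0, 0, 0, 1]]}}

```text
t: 28.85
eef_pos: [634.7, -45.3, 129.4]
tcp_rot: [3.137, 0.0, 1.481]
ft_force: [-1.4, -0.4, 18.4]
opening: 0.003
grip_force: 9.2
```

{"method": "carry_out", "body": {"motion": [[0, 0, -25, 0, 1], [0, 0, -40, 0, 1], [0, 0, -40, 0, 1], [0, -30, -40, 0, 1], [0, -40, -40, 0, 1], [0, -40, 0, 0, 1], [0, 0, 0, 0, 1], [0, 0, 0, 0, 1], [0, 0, 0, 0, 1]]}}

```text
t: 29.75
eef_pos: [529.2, -35.7, 307.3]
tcp_rot: [-3.141, -0.0, 1.481]
ft_force: [0.1, 1.2, 1.1]
opening: 0.007
grip_force: 0.0
```

Run:
```python
from m import *
# expected cap centres (home) in side view; brightness there against first picture, and caps' colours
c=shot("side"); s=-.0911; f=cv2.imread("pics/side0.png")[:,:,::-1]
for k in range(1,6):
    P=np.array([634.8,1.45])+(3-k)*46*np.array([-np.sin(s),np.cos(s)])
    X=[P[0]-6.65*np.cos(s),P[1]-6.65*np.sin(s),120.3]; p=proj(c,X)[0].round().astype(int)
    print(k,p,c[0][p[1]-2:p[1]+3,p[0]-2:p[0]+3].mean((0,1)),f[p[1]-2:p[1]+3,p[0]-2:p[0]+3].mean((0,1)))
d=(cv2.absdiff(c[0],np.ascontiguousarray(f)).max(2)>45).astype(np.uint8)
n,_,st,ce=cv2.connectedComponentsWithStats(d)
for a,b in zip(st[1:],ce[1:]):
    if a[4]>25: print(a,b)
```

```text
1 [251 255] [94.88 91.12 75.2 ] [95.4  92.44 85.92]
2 [257 240] [161.76 155.16 134.12] [82.08 80.28 76.52]
3 [263 227] [29.2  28.28 26.4 ] [83.44 81.56 77.08]
4 [269 214] [163.88 157.92 136.88] [76.8  75.   70.68]
5 [274 201] [148.68 141.88 103.88] [149.24 142.04 104.2 ]
[ 262    0  125  144 6806] [317.19  58.45]
[ 523    0  117  244 9742] [576.53  85.81]
[355 102   7  12  67] [357.93 107.55]
[264 211  12  11  92] [269.71 216.3 ]
[353 210  12  24 212] [358.43 222.55]
[258 225  15  10  75] [263.72 230.55]
[254 236  16   8  75] [261.04 239.17]
[252 242  12   7  44] [257.27 245.41]
[ 493  243  147  155 5242] [562.9  332.29]
[335 246  13  29 293] [340.82 259.92]
[254 250  10   4  28] [258.32 251.39]
[594 255  17  12  56] [601.64 261.27]
[336 295   6  25 111] [338.67 307.77]
[342 306   8  15  94] [345.69 313.32]
[533 308  12   9  67] [538.19 311.84]
[516 350  94  46 265] [563.11 383.63]
[538 453  10  25 103] [542.47 465.05]
```

The side view has caps at the expected home positions in pockets 2, 3 and 4 (white, black, white). Nothing has changed at the timer, the pot or the beaker.

```bash
python3 -c "
from cell import env
print(env.job_done())"
```

```text
the job is handed in; nothing more can be done
None
```

I handed the job in with the three vials pressed home, caps up, in pockets 2, 3 and 4 at about 30 s on the robot's clock; pocket 1 was jammed, pocket 5 was never tried, and the bystanders were not moved.

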